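# Turn the compartment tin's lid to the sugar cubes

### The arm

A 7-joint arm with a two-finger parallel gripper is mounted at the origin on a cart in front of the work surface, level with it; the furniture and walls round the work are solid. World frame = base frame: x ahead of the robot, y to its left, z up, the work surface at z = 0. Lengths are in m, angles in rad, forces in N, time in s.
With the tool pointing down it reaches from about 0.4 to 0.85 m from the base axis. Payload 10.4 kg.
Tool frame: the origin (TCP) lies between the finger pads; the fingertips stand 17 mm ahead of it and the grasp point (between the pads) lies 2 mm behind it; z points along the fingers, y is the line along which they close (so a half turn about z gives the same grasp; the last joint's range is limited). The gripper opens to 85 mm and grips with 20 to 120 N. Pads are 22 mm wide; open, the fingers measure 114 mm over their backs; the gripper's body (76 mm by 85 mm) begins 54 mm behind the grasp point. The pads swing forward as they close: fully open they stand 13 mm farther back than shut.
Start: joints at [-1.264, 0.332, -0.065, 1.46, 0.022, 1.35, -0.088], TCP at [0.202, 0.591, 0.248] pointing down, gripper open.
Joint ranges: [-2.6, 2.6], [-0.5, 2.12], [-1.47, 1.34], [0.16, 2.42], [-1.27, 4.41], [0.06, 2.06], [-2.6, 2.6]. Speed limits (rad/s): [2.22, 2.22, 2.79, 2.79, 3.14, 3.14, 3.14].

### API

Orientations are given as a unit quaternion [x, y, z, w].
In Python, from workcell import readout, imaging, manip gives the robot as it stands. The module is installed in compiled form; this text tells all that it offers.
- The arm moves only by the shell command python3 -m crank 'ROWS' [OPENING] [FORCE]. ROWS is JSON, a list of rows, each a list of 4 numbers: the shift along the tool's x, y, z as a fraction of full scale, then the turn about the tool's z as a fraction of full scale. In form: [[x, y, z, yaw], ...]. A call has 1 to 5 rows; each row is the pose to reach, as a shift and turn from the pose commanded when the call began, along the tool's axes at that moment; what a row does not reach only later rows make up. Full scale, the value 1, is 400 mm for a shift and 60 degrees for a turn. A row lasts 1/12 s, in which the tool goes at most 41.7 mm and 7.16 degrees, less where a joint would pass 70% of its speed; a pose out of reach is approached as far as the arm can. A call with a number of a shift or a turn outside -1 to 1 is refused whole. A call with a gripper value outside its range is refused whole. OPENING is the gripper command: -1 is shut, 1 is fully open, values between are in proportion, set as the call begins (- or left out, the last holds). The fingers move at their own pace and stop on an object; FORCE is the grip in N (left out, the last holds). Time passes only in rows, so rows that repeat a pose let the fingers close. It gives the time, the measured TCP pose, the force, the opening and the grip force at its end, in the units of the state.
- readout.get_obs(): the state, without advancing time (a new reading comes with each control period).
- imaging.camera(name): name is "scene" or "side" or "wrist"; returns a dict with "color" (420x560x3 uint8, red, green, blue), "fx", "fy", "cx", "cy" (pixels), "k1" (the pictures are not rectified: a ray, as slopes to the right and down, at radius r is drawn at 1 + k1 r^2 times it, then the intrinsics apply), "rvec" (rotation vector, rad) and "tvec" (3), from world to camera coordinates, as OpenCV has them. Camera axes: x right, y down, z forward; pixel columns grow to the right and rows downward; lengths in m; the calibration is good to about 2 mm. A picture is of the moment at which its call begins. There is no depth.
- manip.hand_in(): hands the job in; it is judged then, once.
The state is a dict: "clock": time; "joint_pos": joint angles; "joint_velocities": joint speeds; "tau": joint torques, N m; "position": TCP position; "ee_rot": TCP orientation; "ft_force": force on the tool from outside, world axes, zero at the start; "torque": the same for the moment, N m; "grip_width": opening from 0.0 (shut) to 1.0 (fully open); "grasp_force": force on a finger pad.
Only numpy, scipy, OpenCV 4.12 (cv2) and the standard library are available. Lean on these libraries where they do the work, as an engineer would, in place of code of your own. Each camera call takes 0.05 s, during which the arm holds its last target. There are 200 camera calls.

### The job

The tea wants sugar: with a fingertip, push the upright tab of the tin's revolving lid around until the lid's opening stands squarely over the compartment with the sugar cubes, with no partition showing in the opening. Push gently and only on the tab, without gripping it or leaning on the clear lid, and leave the mug, teaspoon, salt shaker and bowl where they stand.

Things in the scene. Friction and masses are not known exactly. Their poses are not given: they have to be found in the camera images.
- tin: Round dark steel tin, 224 mm across, 59 mm high with lid, fixed to the worktop; origin at the centre of its underside, z up. Six equal 60-degree compartments round its axis, between radial walls 3 mm thick: one, centred on the tin's +x axis, is empty; five hold one kind of thing each, in any order.
- lid (a joint): Angle of the revolving lid about the tin's vertical axis, rad, positive counter-clockwise from above; 0 = opening over the empty compartment. Starts within 0.35 of 0, turns either way to stops at -6.28 and 6.28, takes about 0.8 N at the tab, has no clicks and stays where it is left. It cannot be lifted off.
- tab_top (a point): Middle of the top edge of the lid's tab: an upright black fin on the rim, 105.5 mm from the axis, 8 mm thick around the lid, 26 mm long radially, top 84.5 mm above the worktop; its foot, 20 mm wide around the lid, rises to 62 mm above the worktop. It stands at the middle of the opening's outer edge, at the same angle as the opening.
- lid_tab: The tab itself (the fin and its foot); origin on the lid's axis, 52.5 mm above the worktop, its x axis points from the axis to the tab.
- lid_disc: The lid's clear disc (upper face 57.5 mm above the worktop) and steel rim, 19 mm wide, outer radius 115 mm (upper face 58.5 mm up), without the tab. In its middle is a black hub with a steel cap, top 64.5 mm up. Origin on the axis 52.5 mm above the worktop, x axis through the middle of the opening.
- opening (a point): Middle of the wedge-shaped opening in the lid, 70 mm from the axis, at the lid's upper face; the opening spans 20 degrees either side of its middle and 32 to 96 mm from the axis, and has a black bead around it.
- sugar_cubes: Heap of white sugar cubes, 17.5 mm each, in two layers, about 55 mm across; origin at the middle of its compartment on the tin's inner floor, 70 mm from the tin's axis. Fixed in the tin.
- mint_balls: Heap of white mint balls, 21 mm each; origin as for the sugar cubes. Fixed in the tin.
- cinnamon_sticks: Bundle of brown cinnamon sticks 44 mm long; origin as for the sugar cubes. Fixed in the tin.
- round_biscuits: Stack of four round biscuits 45 mm across; origin as for the sugar cubes. Fixed in the tin.
- hazelnuts: Heap of brown hazelnuts, about 22 mm each; origin as for the sugar cubes. Fixed in the tin.
- mug: Loose cream mug with a handle, 78x116x101 mm, standing to the right; origin at the middle of its underside.
- teaspoon: Loose steel teaspoon, 130x26x11 mm, lying to the right of the tin; origin at the middle of its underside.
- salt_shaker: Loose grey and clear salt shaker, 44 mm across, 90 mm high, to the left of the tin; origin at the middle of its underside.
- dip_bowl: Loose white bowl, 115 mm across, 56 mm high, to the left; origin at the middle of its underside.

How it is judged:
By the outcome, as a careful person would: the job done as asked, in the order asked, and still so for the second after the job is handed in, with the robot touching nothing.
It also fails if it takes over 64 s, if anything falls off the work surface, if the arm or the gripper's body presses on something with over 40 N, if the wrist force passes 120 N, or if a joint passes its speed limit or range.

## Working session

There is one attempt and no reset: what is moved stays moved. The work goes in short steps, Python scripts to look and compute and a shell command to move; the robot and the scene stay as the last step left them, time stands still between calls to the robot, and variables do not carry over. Pictures are saved under pics/ and viewed, at most 13 in all, crops included, and the job is handed in when it is done.

```bash
mkdir -p pics; cat > h.py <<'E'
import numpy as np, cv2
from workcell import readout, imaging
def cam(n,f=None):
    c=imaging.camera(n)
    if f: cv2.imwrite('pics/'+f,c['color'][:,:,::-1])
    return c
def ray(c,u,v):
    K=np.array([[c['fx'],0,c['cx']],[0,c['fy'],c['cy']],[0,0,1.]])
    p=cv2.undistortPoints(np.array([[[u,v]]],float),K,np.array([c['k1'],0,0,0.]))[0,0]
    R=cv2.Rodrigues(np.array(c['rvec'],float))[0];t=np.array(c['tvec'],float).ravel()
    return -R.T@t, R.T@np.array([p[0],p[1],1])
def onz(c,u,v,z):
    o,d=ray(c,u,v);return o+d*(z-o[2])/d[2]
def proj(c,P):
    K=np.array([[c['fx'],0,c['cx']],[0,c['fy'],c['cy']],[0,0,1.]])
    return cv2.projectPoints(np.array(P,float).reshape(-1,3),np.array(c['rvec'],float),np.array(c['tvec'],float),K,np.array([c['k1'],0,0,0.]))[0][:,0]
E
python3 - <<'E'
from h import *
a=cam('scene','scene.png');b=cam('side','side.png');w=cam('wrist','wrist.png')
for c in(a,b,w): print(ray(c,280,210))
o=readout.get_obs();print(o['clock'],o['position'],o['ee_rot'],o['grip_width'],o['ft_force'])
E
```

```text
(array([-0.49104661, -0.55130931,  0.87454056]), array([ 0.71342662,  0.41407502, -0.56559219]))
(array([ 0.53480749, -0.8361911 ,  0.76935755]), array([ 0.00535981,  0.79855139, -0.60224052]))
(array([0.13038392, 0.6156183 , 0.37250826]), array([ 0.27433476, -0.11814961, -0.95460896]))
0.15 [0.2023149  0.59108551 0.24773415] [ 1.64144481e-01  9.86436180e-01 -4.97456146e-04 -6.22580083e-05] 0.999044606380749 [ 0.23716654 -0.40805245 -0.29500305]
```

View pics/scene.png

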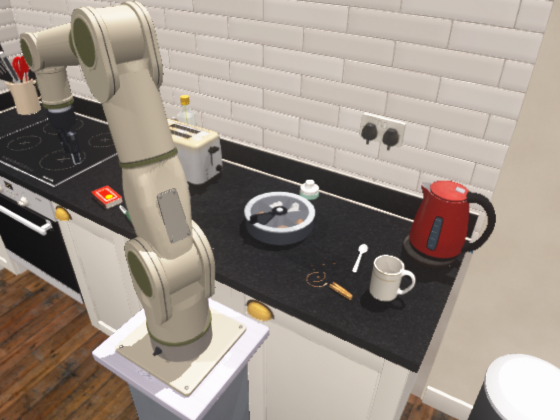

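View pics/side.png

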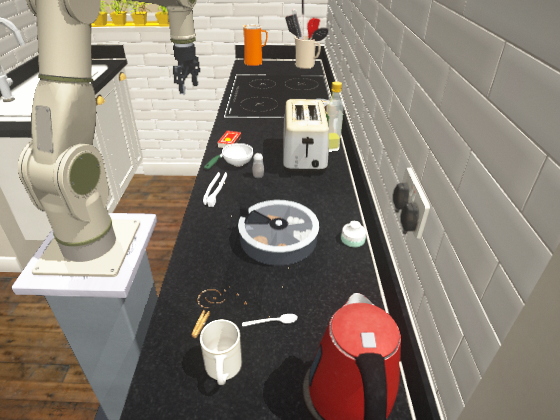

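Scene shows the tin at about (280,215). In the side view the tin's hub is at (279,223), with the black tab to the upper left at about (250,212). I'll enlarge both.

```bash
python3 - <<'E'
from h import *
a=cam('scene');b=cam('side')
print(onz(a,280,210,.0645),onz(b,279,223,.0645))
A=cv2.resize(a['color'][180:250,235:325],None,fx=6.6,fy=6.6,interpolation=2)[:, :, ::-1]
B=cv2.resize(b['color'][190:270,230:330],None,fx=7.5,fy=7.5,interpolation=2)[:,:,::-1]
cv2.imwrite('pics/b2.png',B);cv2.imwrite('pics/a2.png',A)
E
```

```text
[0.53072227 0.04172851 0.0645    ] [0.53853876 0.03792855 0.0645    ]
```

View pics/b2.png

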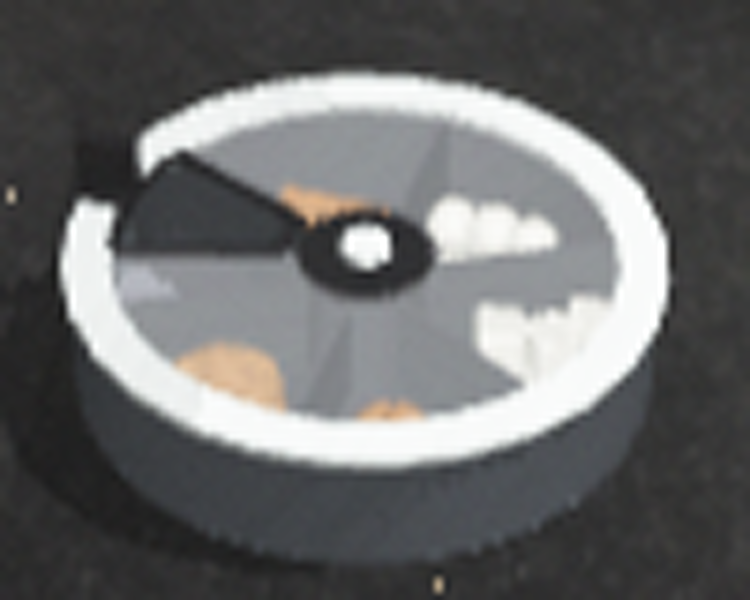

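The side view suggests the opening points to about 165° world. White heaps are at about +40° (rounded) and -20° (square-cornered). I'll go above for a wrist-camera look.

```bash
python3 -m crank '[[-0.08,-0.06,-0.03,0],[-0.16,-0.12,-0.06,0],[-0.24,-0.18,-0.09,0],[-0.32,-0.24,-0.12,0],[-0.4,-0.3,-0.12,0]]' -1 20
python3 -m crank '[[-0.08,-0.06,0,0],[-0.16,-0.12,0,0],[-0.24,-0.18,0,0],[-0.32,-0.24,0,0],[-0.4,-0.3,0,0]]'
python3 -m crank '[[-0.08,-0.06,0,0],[-0.16,-0.12,0,0],[-0.24,-0.18,0,0],[-0.32,-0.24,0,0],[-0.4,-0.3,0,0]]'
python3 -m crank '[[-0.06,-0.05,0,0],[-0.12,-0.1,0,0],[-0.18,-0.13,0,0],[-0.18,-0.13,0,0],[-0.18,-0.13,0,0]]'
python3 - <<'E'
from h import *
w=cam('wrist','w2.png')
print(proj(w,[.535,.04,.0645]))
o=readout.get_obs();print(o['clock'],o['position'],o['ee_rot'],o['joint_pos'])
E
```

```text
clock: 0.67
position: [0.3161, 0.425, 0.2987]
ee_rot: [0.164, 0.986, 0.002, 0.001]
ft_force: [1.3, 0.3, 0.8]
grip_width: 0.301
grasp_force: 0.0
clock: 1.08
position: [0.4281, 0.2588, 0.2965]
ee_rot: [0.164, 0.986, 0.0, 0.0]
ft_force: [1.1, 0.5, -0.6]
grip_width: 0.002
grasp_force: 0.0
clock: 1.5
position: [0.5406, 0.0935, 0.2965]
ee_rot: [0.164, 0.986, 0.0, 0.0]
ft_force: [1.3, 2.2, 0.1]
grip_width: 0.001
grasp_force: 0.0
clock: 1.92
position: [0.5916, 0.0213, 0.2958]
ee_rot: [0.165, 0.986, -0.0, -0.0]
ft_force: [-0.2, 0.8, -0.0]
grip_width: -0.003
grasp_force: 0.0
[[287.65844674 111.25534317]]
1.9667 [0.59115007 0.02276892 0.29595017] [ 1.64473449e-01  9.86381454e-01 -4.13774706e-05 -3.32966479e-04] [-0.5025829   0.24563374  0.47101586  1.50324921 -0.11190384  1.42016145
  1.21350407]
```

View pics/w2.png

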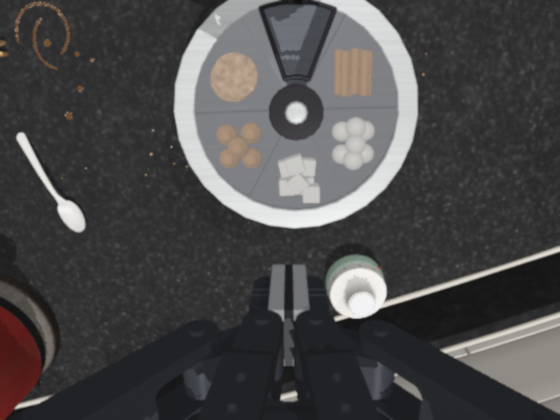

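Sugar cubes are at (297,177), directly opposite the opening at (298,40). Mints are at (352,143) and the hub is at (296,112). Next I'll measure the angles.

```bash
python3 - <<'E'
from h import *
w=cam('wrist')
im=w['color'];hsv=cv2.cvtColor(im,cv2.COLOR_RGB2HSV)
# hub: cap
cap=((hsv[...,2]>150)&(hsv[...,1]<60)).astype(np.uint8)
n,l,s,c=cv2.connectedComponentsWithStats(cap)
for i in range(1,n):
    if s[i][4]>30 and s[i][1]<235: print('white',s[i],c[i].round(1))
br=((hsv[...,1]>70)&(hsv[...,2]>70)).astype(np.uint8)
n,l,s,cb=cv2.connectedComponentsWithStats(cv2.morphologyEx(br,cv2.MORPH_CLOSE,np.ones((7,7))))
for i in range(1,n):
    if s[i][4]>100 and s[i][1]<235: print('brown',s[i],cb[i].round(1))
H=onz(w,296.5,112.5,.0645);print('hub',H)
# polar unwrap on z=.05 (partition tops) and print profile
th=np.radians(np.arange(0,360,1.0))
def samp(z,r0,r1):
    out=[]
    g=cv2.cvtColor(im,cv2.COLOR_RGB2GRAY)
    R=np.linspace(r0,r1,14)
    P=np.array([[H[0]+r*np.cos(t),H[1]+r*np.sin(t),z] for t in th for r in R])
    uv=proj(w,P).astype(np.float32)
    return cv2.remap(g,uv[:,0].reshape(360,14),uv[:,1].reshape(360,14),1)
rim=proj(w,[[H[0]+.115*np.cos(t),H[1]+.115*np.sin(t),.0585] for t in th])
vis=cv2.resize(im[0:240,165:425],None,fx=2.5,fy=2.5,interpolation=2)[:,:,::-1].copy()
for p in rim[::10]: cv2.circle(vis,tuple(int(x) for x in ((p-[165,0])*2.5)),2,(0,0,255),-1)
cv2.imwrite('pics/v3.png',vis)
E
```

```text
white [  173     0   243   229 12437] [294.7 116.4]
white [209  53  47  50 689] [230.   77.7]
white [284 103  22  22 346] [294.5 113.6]
white [ 331  118   42   53 1702] [351.5 143.5]
white [  15  133   69  100 1170] [ 52.8 190.5]
white [ 276  155   43   50 1599] [297.1 179.1]
brown [ 14   0  55  56 443] [42.7 20.4]
brown [ 31  19  26  52 207] [38.6 46.7]
brown [ 335   51   34   45 1269] [349.9  72.8]
brown [218 128  22  37 347] [227.6 147. ]
brown [243 152  11  13 108] [248.1 157.9]
hub [0.53820552 0.04884398 0.0645    ]
```

View pics/v3.png

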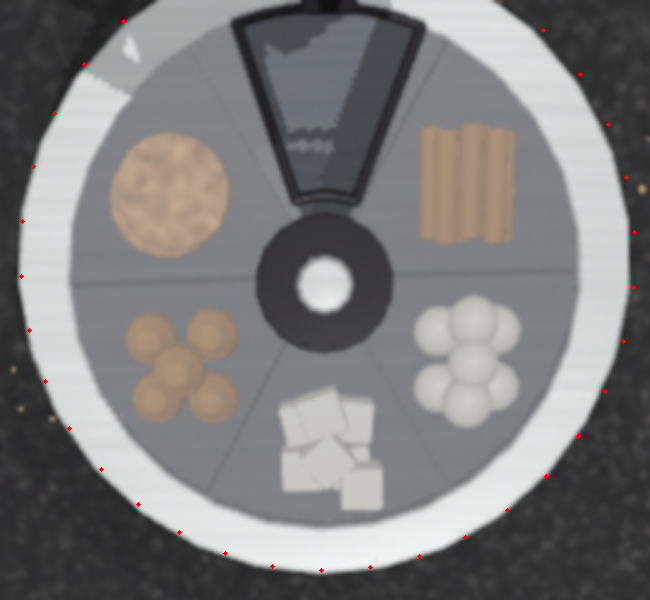

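```bash
python3 - <<'E'
from h import *
w=cam('wrist')
W=lambda u,v,z: onz(w,u/2.5+165,v/2.5,z)
H=W(325,284,.0645);print('hub',H)
def ang(a,b,z):
    d=W(*b,z)-W(*a,z);return np.degrees(np.arctan2(d[1],d[0]))
L=[((255,279),(75,285)),((393,275),(578,271)),((285,345),(208,497)),((368,350),(445,485)),((400,125),(445,42))]
for a,b in L: x=ang(a,b,.05);print('wall',x,x%60)
for p in [(233,20),(425,25),(295,203),(358,203)]:
    P=W(*p,.0585)-H; print('open',np.hypot(*P[:2]),np.degrees(np.arctan2(P[1],P[0])))
for n,p in dict(sug=(330,448),mint=(466,360),nut=(181,365),bis=(169,195),cin=(467,184)).items():
    P=W(*p,.025)-H; print(n,np.hypot(*P[:2]),np.degrees(np.arctan2(P[1],P[0])))
E
```

```text
hub [0.53847827 0.04809028 0.0645    ]
wall -107.38737319619051 12.61262680380949
wall 72.68121300756161 12.68121300756161
wall -46.34617154779075 13.653828452209247
wall 11.7801977777919 11.7801977777919
wall 132.41458832626142 12.414588326261423
open 0.0962695919703656 -179.21878190456522
open 0.0956659827399899 139.7477912241554
open 0.030706409100828894 -177.98435075138522
open 0.031118636612037204 138.33063939427345
sug 0.07048468824274023 -16.33744000294687
mint 0.06811565834072038 42.26951713243228
nut 0.06875087342106613 -78.39134126802179
bis 0.06983629193331474 -137.0239292690912
cin 0.06806650405098225 104.15610688752179
```

Walls at 12.6° mod 60 put the sugar sector's centre at -17.4°. The opening is at 160.2°, so I'll push clockwise by 177.6°, with the tool's x pointing inward to suit the last joint. First I move beside the tab, still high, and turn the tool.

```bash
python3 -m crank '[[0.1,-0.02,0,0],[0.2,-0.04,0,0],[0.3,-0.06,0,0],[0.41,-0.079,0,0],[0.41,-0.079,0,0]]' | head -2
for i in 1 2 3 4 5; do python3 -m crank '[[0,0,0,-0.119],[0,0,0,-0.238],[0,0,0,-0.357],[0,0,0,-0.476],[0,0,0,-0.597]]' | head -3; done
python3 -m crank '[[0,0,0,0],[0,0,0,0]]'|head -3
python3 - <<'E'
from h import *
w=cam('wrist','w4.png')
o=readout.get_obs();print(o['clock'],o['position'],o['joint_pos'],o['ft_force'])
a=cam('side');
for p in [(258,177),(203,195),(237,163),(344,245),(378,300)]: print(onz(a,*p,0))
for p in [[.5385,.0481,.0645],[.4392,.0838,.0845]]: print(proj(w,p))
E
```

```text
clock: 2.48
position: [0.4202, 0.0477, 0.2965]
clock: 2.9
position: [0.4253, 0.0469, 0.2966]
ee_rot: [-0.15, 0.989, 0.0, 0.0]
clock: 3.32
position: [0.4254, 0.0469, 0.2965]
ee_rot: [-0.446, 0.895, 0.0, 0.0]
clock: 3.73
position: [0.4248, 0.0448, 0.3008]
ee_rot: [-0.64, 0.769, -0.004, 0.003]
clock: 4.15
position: [0.418, 0.0864, 0.2969]
ee_rot: [0.777, -0.629, 0.025, 0.014]
clock: 4.57
position: [0.3759, 0.1736, 0.2821]
ee_rot: [0.865, -0.495, 0.071, 0.045]
clock: 4.73
position: [0.376, 0.1732, 0.2822]
ee_rot: [0.864, -0.496, 0.071, 0.045]
4.7833 [0.37669909 0.17245016 0.28232189] [-1.9222422  -0.50002195  0.95747957  1.96174658  0.54417446  1.5838642
  2.60243714] [0.57875197 0.57894799 1.05231976]
[0.46201611 0.37837406 0.        ]
[0.28304188 0.26130377 0.        ]
[0.37782082 0.47517461 0.        ]
[ 7.25617885e-01  2.18722030e-02 -1.11022302e-16]
[ 7.84957678e-01 -1.78965188e-01 -1.11022302e-16]
[[200.98898137   8.93941438]]
[[276.25776893  96.26539507]]
```

View pics/w4.png

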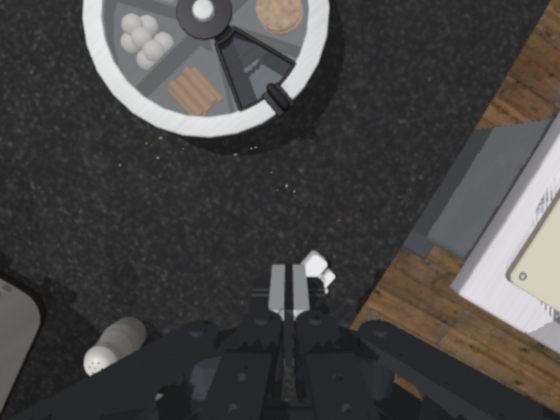

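The last joint's sign was the opposite of what I assumed, and it ran to its limit (2.60), so the tool ended displaced and slightly tilted. I'll turn back and push counter-clockwise instead without turning the tool. The image shows the tab at (278,96), undisturbed.

```bash
for i in 1 2 3; do python3 -m crank '[[0,0,0,0.119],[0,0,0,0.238],[0,0,0,0.357],[0,0,0,0.476],[0,0,0,0.597]]' | head -4; done
python3 -c "
from h import *
print(readout.get_obs()['joint_pos'])"
```

```text
clock: 5.25
position: [0.3775, 0.1714, 0.2825]
ee_rot: [-0.666, 0.741, -0.081, -0.021]
ft_force: [1.1, 0.2, -0.2]
clock: 5.67
position: [0.3775, 0.1713, 0.2826]
ee_rot: [-0.407, 0.91, -0.083, 0.005]
ft_force: [0.8, -0.4, -0.8]
clock: 6.08
position: [0.3775, 0.1713, 0.2827]
ee_rot: [-0.108, 0.991, -0.078, 0.03]
ft_force: [0.3, 0.6, -0.2]
[-1.51647352 -0.28347481  0.72133143  1.95385675  0.3455345   1.46761754
  0.9207161 ]
```

The commanded pose keeps a ~9.6° tilt. That is harmless if I work with the fingertip and the measured rotation. I'll turn back to the original yaw and compute the fingertip path.

```bash
python3 -m crank '[[0,0,0,0.11],[0,0,0,0.22],[0,0,0,0.33],[0,0,0,0.44],[0,0,0,0.519]]'|head -3; cat >> h.py <<'E'
from scipy.spatial.transform import Rotation as Ro
C=np.array([.5385,.0481])
def tip():
    o=readout.get_obs();R=Ro.from_quat(o['ee_rot']).as_matrix()
    return o,R,np.array(o['position'])+R@[0,0,.017]
def target(phi,gap=0,z=.071):  # fingertip place behind the fin (CCW push) for lid angle phi deg
    o,R,_=tip(); f=np.radians(phi);ur=np.array([np.cos(f),np.sin(f)]);n=np.array([-ur[1],ur[0]])
    h=abs(R[:2,0]@n)*.011+abs(R[:2,1]@n)*.0145+.004
    return np.r_[C+.1055*ur-(h+gap)*n,z]
def rows(pts):
    _,R,t=tip(); return [list((R.T@(p-t)/.4).round(3)) for p in pts]
E
python3 - <<'E'
from h import *
o,R,t=tip();print(R.round(3),t,o['joint_pos'].round(2) if hasattr(o['joint_pos'],'round') else o['joint_pos'])
p=target(160.2,.02,.12);q=p.copy();q[2]=.071;print(p);print(rows([p,q,target(160.2)]))
E
```

```text
clock: 6.5
position: [0.3774, 0.1714, 0.2827]
ee_rot: [0.162, 0.983, -0.067, 0.05]
[[-0.943  0.325  0.077]
 [ 0.311  0.939 -0.148]
 [-0.121 -0.115 -0.986]] [0.37876105 0.16884785 0.26591997] [-1.43 -0.26  0.65  1.95  0.32  1.46  0.4 ]
[0.45234387 0.12024237 0.12      ]
[[np.float64(-0.167), np.float64(-0.012), np.float64(0.392)], [np.float64(-0.152), np.float64(0.002), np.float64(0.513)], [np.float64(-0.151), np.float64(-0.048), np.float64(0.518)]]
```

```bash
python3 -m crank '[[-0.04,-0.003,0.09,0],[-0.08,-0.006,0.18,0],[-0.12,-0.009,0.27,0],[-0.16,-0.012,0.36,0],[-0.167,-0.012,0.392,0]]' -1
python3 -m crank '[[0,0,0,0],[0,0,0,0]]' >/dev/null
python3 - <<'E'
from h import *
o,R,t=tip();print(t,o['joint_pos'])
p=target(160.2,.02);print(rows([p,target(160.2,.004)]))
w=cam('wrist','w5.png')
E
```

```text
clock: 6.92
position: [0.4517, 0.1202, 0.1336]
ee_rot: [0.16, 0.983, -0.069, 0.05]
ft_force: [-1.4, -0.3, 0.3]
grip_width: -0.001
grasp_force: 0.0
[0.4521441  0.12057407 0.11986887] [-1.36332052  0.07157064  0.92461702  2.06160813  0.13072969  1.03511449
  0.74435714]
[[np.float64(0.014), np.float64(0.014), np.float64(0.121)], [np.float64(0.015), np.float64(-0.026), np.float64(0.125)]]
```

View pics/w5.png

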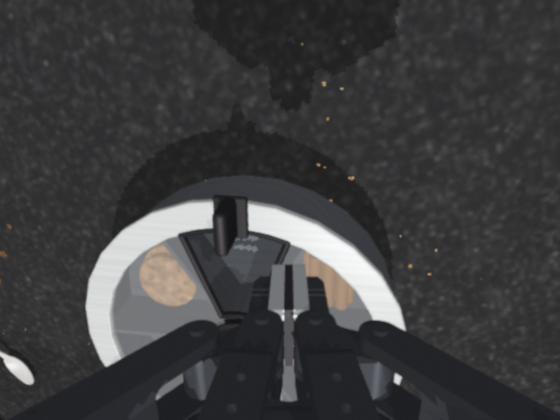

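Closed fingertips at (288,270), tab at (226,222), so the fingertip is clear on the clockwise side of the tab. I'll descend and approach.

```bash
python3 -m crank '[[0.004,0.004,0.03,0],[0.008,0.008,0.06,0],[0.012,0.012,0.095,0],[0.014,0.014,0.121,0],[0.014,0.014,0.121,0]]'|sed -n 2,4p
python3 -m crank '[[0,-0.02,0.001,0],[0,-0.04,0.004,0],[0,-0.04,0.004,0]]'|sed -n 2,4p
python3 - <<'E'
from h import *
o,R,t=tip();print(t,o['ft_force'])
w=cam('wrist','w6.png')
for k in range(0,9):
  print([x for x in np.array(rows([target(a) for a in 160.2+21*k+np.array([4.2,8.4,12.6,16.8,21])])).round(3).tolist()])
E
```

```text
position: [0.4503, 0.1246, 0.0872]
ee_rot: [0.157, 0.984, -0.067, 0.05]
ft_force: [-0.4, -0.3, -0.0]
position: [0.4458, 0.1071, 0.0884]
ee_rot: [0.158, 0.984, -0.067, 0.05]
ft_force: [-0.5, -1.4, -0.2]
[0.44707913 0.10458668 0.07166521] [-0.48607703 -1.35678406 -0.17688436]
[[0.004, -0.03, 0.004], [0.007, -0.047, 0.006], [0.008, -0.065, 0.008], [0.007, -0.084, 0.01], [0.006, -0.102, 0.013]]
[[0.003, -0.12, 0.015], [-0.002, -0.139, 0.018], [-0.008, -0.157, 0.021], [-0.015, -0.175, 0.024], [-0.024, -0.193, 0.027]]
[[-0.034, -0.21, 0.03], [-0.045, -0.226, 0.033], [-0.058, -0.241, 0.037], [-0.073, -0.256, 0.04], [-0.088, -0.269, 0.044]]
[[-0.105, -0.282, 0.047], [-0.123, -0.293, 0.051], [-0.142, -0.303, 0.054], [-0.161, -0.311, 0.057], [-0.182, -0.317, 0.061]]
[[-0.203, -0.322, 0.064], [-0.223, -0.325, 0.067], [-0.24, -0.327, 0.069], [-0.257, -0.328, 0.071], [-0.274, -0.327, 0.073]]
[[-0.292, -0.326, 0.075], [-0.31, -0.323, 0.077], [-0.327, -0.319, 0.078], [-0.345, -0.314, 0.08], [-0.362, -0.308, 0.081]]
[[-0.379, -0.3, 0.082], [-0.396, -0.29, 0.083], [-0.412, -0.28, 0.084], [-0.427, -0.268, 0.085], [-0.442, -0.255, 0.085]]
[[-0.456, -0.241, 0.085], [-0.469, -0.225, 0.085], [-0.481, -0.208, 0.084], [-0.492, -0.191, 0.083], [-0.501, -0.172, 0.082]]
[[-0.509, -0.152, 0.081], [-0.515, -0.132, 0.079], [-0.52, -0.111, 0.078], [-0.523, -0.093, 0.076], [-0.525, -0.075, 0.074]]
```

View pics/w6.png

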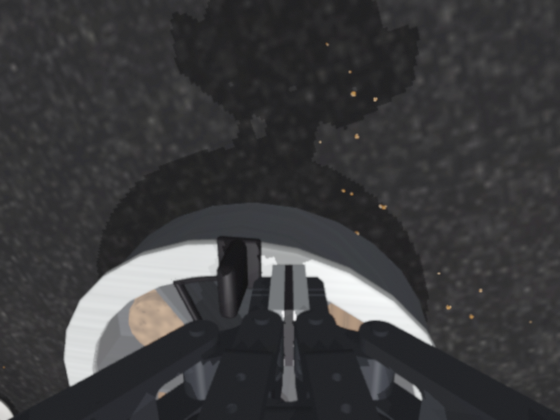

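Fingertip is at rim level right next to the fin (235,275). Start the push.

```bash
python3 -m crank '[[0.004,-0.03,0.004,0],[0.007,-0.047,0.006,0],[0.008,-0.065,0.008,0],[0.007,-0.084,0.01,0],[0.006,-0.102,0.013,0]]'|sed -n 2,4p
python3 -m crank '[[-0.003,-0.018,0.002,0],[-0.008,-0.037,0.005,0],[-0.014,-0.055,0.008,0],[-0.021,-0.073,0.011,0],[-0.03,-0.091,0.014,0]]'|sed -n 2,4p
python3 - <<'E'
from h import *
o,R,t=tip();print(t,target(202.2),o['joint_pos'].round(2))
c=cam('side');cv2.imwrite('pics/s7.png',cv2.resize(c['color'][150:290,190:370],None,fx=4,fy=4,interpolation=2)[:,:,::-1])
E
```

```text
position: [0.4312, 0.0697, 0.0872]
ee_rot: [0.157, 0.984, -0.067, 0.05]
ft_force: [0.7, 2.0, 0.7]
position: [0.4314, 0.0305, 0.0871]
ee_rot: [0.157, 0.984, -0.068, 0.05]
ft_force: [0.1, 0.3, -0.0]
[0.43267333 0.02797288 0.07030831] [0.43253893 0.02853155 0.071     ] [-1.27  0.02  1.    2.21  0.19  0.89  0.87]
```

View pics/s7.png

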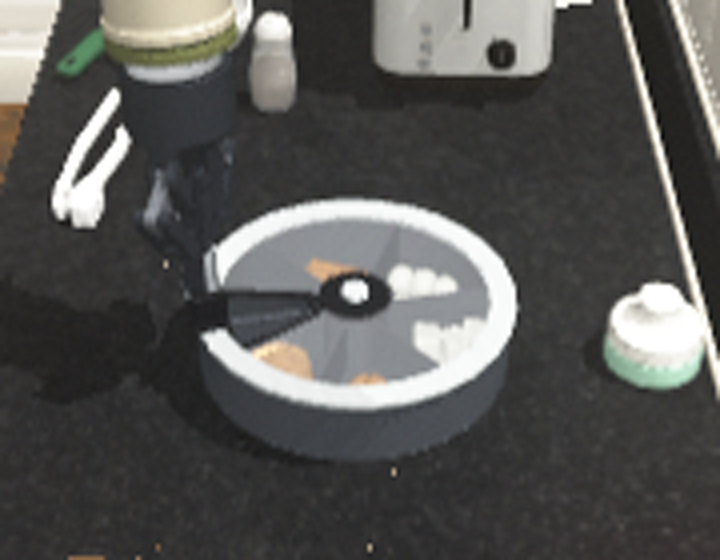

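The tab (black, at about (210,305)) has moved with the finger; opening faces left now. Continue.

```bash
python3 -m crank '[[-0.01,-0.017,0.003,0],[-0.021,-0.033,0.006,0],[-0.034,-0.048,0.01,0],[-0.049,-0.063,0.013,0],[-0.064,-0.076,0.016,0]]'|sed -n 2,4p
python3 -m crank '[[-0.017,-0.013,0.003,0],[-0.035,-0.024,0.006,0],[-0.054,-0.034,0.009,0],[-0.073,-0.042,0.012,0],[-0.094,-0.048,0.016,0]]'|sed -n 2,4p
python3 -m crank '[[-0.021,-0.005,0.003,0],[-0.041,-0.008,0.006,0],[-0.058,-0.01,0.008,0],[-0.075,-0.011,0.01,0],[-0.092,-0.01,0.012,0]]'|sed -n 2,4p
python3 - <<'E'
from h import *
o,R,t=tip();print(t,target(265.2),o['joint_pos'].round(2))
for k in range(5,9):
  print(np.array(rows([target(a) for a in 160.2+21*k+np.array([4.2,8.4,12.6,16.8,21])])).round(3).tolist())
c=cam('side');cv2.imwrite('pics/s8.png',cv2.resize(c['color'][150:290,190:370],None,fx=4,fy=4,interpolation=2)[:,:,::-1])
E
```

```text
position: [0.4467, -0.0069, 0.0874]
ee_rot: [0.157, 0.984, -0.068, 0.05]
ft_force: [0.3, 0.1, -0.8]
position: [0.4766, -0.0373, 0.0878]
ee_rot: [0.157, 0.984, -0.068, 0.05]
ft_force: [-1.0, 1.6, 0.5]
position: [0.5106, -0.0526, 0.0879]
ee_rot: [0.157, 0.984, -0.068, 0.05]
ft_force: [-1.3, 1.0, 0.0]
[ 0.51192998 -0.05509881  0.07113959] [ 0.51166006 -0.05551749  0.071     ] [-0.96  0.3   0.99  2.04 -0.13  0.86  1.34]
[[-0.017, 0.0, 0.002], [-0.035, 0.003, 0.004], [-0.052, 0.007, 0.006], [-0.07, 0.012, 0.007], [-0.087, 0.019, 0.009]]
[[-0.104, 0.027, 0.01], [-0.121, 0.036, 0.011], [-0.137, 0.046, 0.011], [-0.153, 0.058, 0.012], [-0.167, 0.071, 0.012]]
[[-0.181, 0.085, 0.012], [-0.194, 0.101, 0.012], [-0.206, 0.118, 0.011], [-0.217, 0.135, 0.01], [-0.226, 0.154, 0.009]]
[[-0.234, 0.174, 0.008], [-0.24, 0.194, 0.006], [-0.245, 0.215, 0.004], [-0.248, 0.233, 0.003], [-0.25, 0.251, 0.001]]
```

View pics/s8.png

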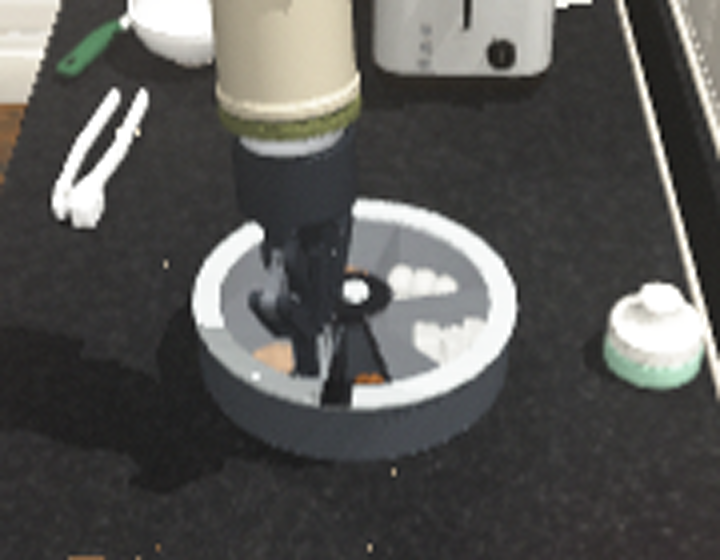

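Tab now at about (338,390), pointing toward the camera (~265°), right ahead of the finger. Continue to ~328°, then look.

```bash
python3 -m crank '[[-0.017,0,0.002,0],[-0.035,0.003,0.004,0],[-0.052,0.007,0.006,0],[-0.07,0.012,0.007,0],[-0.087,0.019,0.009,0]]'|sed -n 2,4p
python3 -m crank '[[-0.017,0.008,0.001,0],[-0.034,0.017,0.002,0],[-0.05,0.027,0.002,0],[-0.066,0.039,0.003,0],[-0.08,0.052,0.003,0]]'|sed -n 2,4p
python3 -m crank '[[-0.014,0.014,0,0],[-0.027,0.03,0,0],[-0.039,0.047,-0.001,0],[-0.05,0.064,-0.002,0],[-0.059,0.083,-0.003,0]]'|sed -n 2,4p
python3 -m crank '[[0,0,0,0]]'>/dev/null
python3 - <<'E'
from h import *
o,R,t=tip();print(t,target(328.2),o['joint_pos'].round(2),o['clock'])
print(np.array(rows([target(a) for a in (332,336,338,340,342)])).round(3).tolist())
w=cam('wrist');im=w['color'];g=cv2.cvtColor(im,cv2.COLOR_RGB2GRAY)
# dark beads: grey profile around axis at r .055..0.09 on lid face
th=np.arange(290,370,1.)
R_=np.linspace(.060,.090,12)
P=np.array([[C[0]+r*np.cos(np.radians(a)),C[1]+r*np.sin(np.radians(a)),.0585] for a in th for r in R_])
uv=proj(w,P).astype(np.float32).reshape(len(th),12,2)
s=cv2.remap(g,uv[...,0],uv[...,1],1)
print([(int(a),int(m)) for a,m in zip(th,np.median(s,1))])
cv2.imwrite('pics/w9.png',im[:,:,::-1])
E
```

```text
position: [0.5468, -0.056, 0.0878]
ee_rot: [0.157, 0.984, -0.068, 0.05]
ft_force: [0.1, 0.7, 0.8]
position: [0.5836, -0.0461, 0.0879]
ee_rot: [0.157, 0.984, -0.068, 0.05]
ft_force: [-0.9, 0.3, 0.2]
position: [0.6163, -0.0215, 0.0881]
ee_rot: [0.157, 0.984, -0.068, 0.05]
ft_force: [-1.7, -1.1, 0.3]
[ 0.61827223 -0.02259029  0.07133073] [ 0.61726498 -0.02507163  0.071     ] [-0.79  0.54  0.85  1.77 -0.3   0.95  1.4 ] 11.3667
[[-0.007, 0.011, 0.0], [-0.013, 0.03, -0.001], [-0.016, 0.04, -0.002], [-0.018, 0.05, -0.003], [-0.02, 0.06, -0.004]]
[(290, 126), (291, 126), (292, 126), (293, 126), (294, 126), (295, 126), (296, 126), (297, 126), (298, 125), (299, 125), (300, 125), (301, 125), (302, 125), (303, 125), (304, 125), (305, 125), (306, 122), (307, 113), (308, 36), (309, 31), (310, 27), (311, 67), (312, 79), (313, 79), (314, 78), (315, 78), (316, 77), (317, 74), (318, 72), (319, 69), (320, 69), (321, 69), (322, 69), (323, 69), (324, 74), (325, 104), (326, 103), (327, 102), (328, 100), (329, 98), (330, 99), (331, 101), (332, 103), (333, 93), (334, 84), (335, 76), (336, 82), (337, 143), (338, 156), (339, 157), (340, 147), (341, 112), (342, 122), (343, 201), (344, 179), (345, 175), (346, 168), (347, 51), (348, 36), (349, 68), (350, 74), (351, 166), (352, 168), (353, 168), (354, 130), (355, 125), (356, 124), (357, 124), (358, 124), (359, 124), (360, 124), (361, 124), (362, 124), (363, 124), (364, 118), (365, 113), (366, 110), (367, 109), (368, 109), (369, 114)]
```

View pics/w9.png

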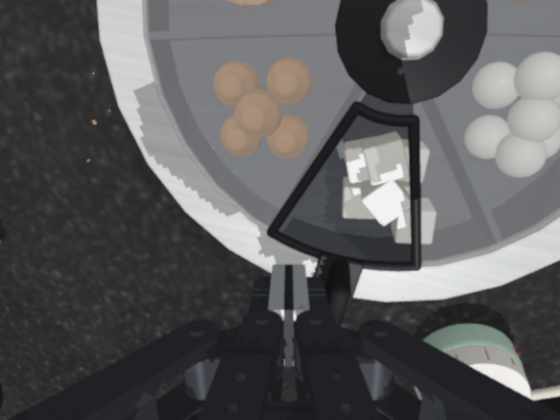

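Sugar (390,185) shows in the opening with the tab by the finger at (340,285). Opening centre ≈ 328.8° and the sugar's is 342.6°, so ~13.8° more.

```bash
python3 -m crank '[[-0.007,0.013,0,0],[-0.012,0.027,-0.001,0],[-0.016,0.041,-0.002,0],[-0.019,0.055,-0.003,0],[-0.021,0.066,-0.004,0]]'|sed -n 2,4p
python3 -m crank '[[0,0,0,0],[0,0,0,0]]'>/dev/null
cat > m.py <<'E'
from h import *
o,R,t=tip();print(t,o['clock'],o['ft_force'])
w=cam('wrist');im=w['color'];g=cv2.cvtColor(im,cv2.COLOR_RGB2GRAY)
th=np.arange(300,380,.5)
for r0,r1 in((.06,.075),(.078,.092)):
  R_=np.linspace(r0,r1,12)
  P=np.array([[C[0]+r*np.cos(np.radians(a)),C[1]+r*np.sin(np.radians(a)),.0585] for a in th for r in R_])
  uv=proj(w,P).astype(np.float32).reshape(len(th),12,2)
  m=np.median(cv2.remap(g,uv[...,0],uv[...,1],1),1);print(th[m<55])
E
python3 m.py
```

```text
position: [0.6321, 0.0013, 0.0875]
ee_rot: [0.157, 0.984, -0.068, 0.05]
ft_force: [-1.9, -1.2, -0.1]
[ 0.63326586 -0.00161207  0.07079982] 12.0 [-0.29999374 -0.0676813   0.26193355]
[322.  322.5 323.  323.5 324.  324.5 325.  361.5 362.  362.5 363.  363.5
 364.  364.5]
[322.5 323.  323.5 324.  324.5 325.  356.  356.5 357.  357.5 358.  358.5
 359.  359.5 360.  360.5 361.  361.5 362.  362.5 364. ]
```

Opening centre ≈ 343.2° against 342.6°, good. Back off, rise, and verify.

```bash
python3 -m crank '[[0,-0.02,0.002,0],[0,-0.04,0.004,0],[0,-0.05,-0.06,0],[0,-0.05,-0.16,0],[0,-0.05,-0.26,0]]'|sed -n 2,4p
python3 -m crank '[[-0.03,-0.03,-0.08,0],[-0.06,-0.06,-0.16,0],[-0.08,-0.08,-0.22,0],[-0.08,-0.08,-0.22,0],[-0.08,-0.08,-0.22,0]]'|sed -n 2,4p
python3 m.py; python3 - <<'E'
from h import *
w=cam('wrist','w10.png')
E
```

```text
position: [0.6159, -0.005, 0.1929]
ee_rot: [0.159, 0.984, -0.068, 0.049]
ft_force: [0.9, 1.2, 1.1]
position: [0.6309, -0.0316, 0.288]
ee_rot: [0.159, 0.984, -0.067, 0.051]
ft_force: [-0.3, 0.4, -0.4]
[ 0.6322333  -0.03407504  0.27128153] 12.8833 [-0.29522733  0.4465804  -0.36012461]
[323.  323.5 361.5 362.  362.5 363.  363.5]
[323.  323.5 324.  324.5 362.  362.5 363.  363.5]
```

View pics/w10.png

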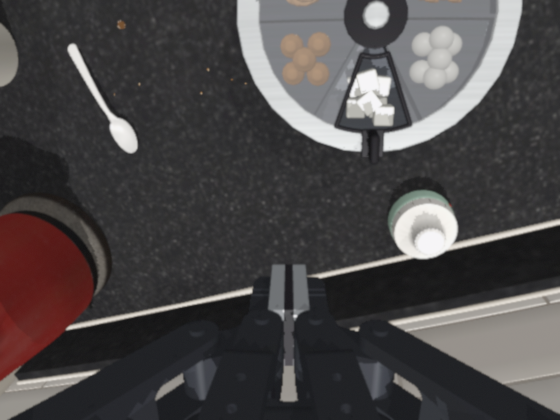

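The opening at (373,95) stands centred over the sugar cubes (centre ≈ 343.3°, within 1°). Both neighbouring walls are outside it, and the robot is clear of everything.

```bash
python3 -c "
from workcell import manip; print(manip.hand_in())"
```

```text
the job is handed in; nothing more can be done
None
```

The lid's opening now stands over the sugar cubes, within about 1° of the compartment's centre and with no partition showing; I moved it by pushing only on the tab, handed the job in at about 13 s, and the only slip was joint 7 reading 2.602 rad against its 2.6 limit for a moment during a high repositioning move.

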